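# Clamp a culture dish in the spring-jaw holder with the knurled wheel

### The arm

A 6-joint arm with a two-finger parallel gripper is mounted at the origin on a cart in front of the work surface, level with it; the furniture and walls round the work are solid. World frame = base frame: x ahead of the robot, y to its left, z up, the work surface at z = 0. Lengths are in mm, angles in rad, forces in N, time in s.
With the tool pointing down it reaches from about 275 to 1000 mm from the base axis. Payload 8.4 kg.
Tool frame: the origin (TCP) lies on the centre line of the jaws, within the pads' length; the fingertips stand 25 mm ahead of it and the grasp point (between the pads) lies 6 mm ahead of it; z points along the fingers, x is the direction in which the jaws open and shut, and the axes are right-handed (so a half turn about z gives the same grasp; the last joint's range is limited). The gripper opens to 85 mm and grips with 20 to 120 N. Pads are 22 mm wide; open, the fingers measure 114 mm over their backs; the gripper's body (76 mm by 85 mm) begins 54 mm behind the grasp point. The pads swing forward as they close: fully open they stand 13 mm farther back than shut.
Start: joints at [-1.157, 0.353, 1.633, -0, 1.155, -0.002], TCP at [252.45, -571.749, 256.281] pointing down, gripper open.
Joint ranges: [-2.63, 2.63], [-0.92, 2.1], [0.06, 2.66], [-1.3, 4.44], [0, 2.69], [-3.02, 3.02]. Speed limits (rad/s): [2.22, 2.22, 2.79, 3.14, 3.14, 3.14].

### API

Orientations are given as [roll, pitch, yaw] about the fixed x, y, z axes, in that order (R = Rz(yaw) Ry(pitch) Rx(roll)).
In Python, from rig import r gives the robot as it stands. The module is installed in compiled form; this text tells all that it offers.
- The arm moves only by the tool jog_arm, never from a script. Its argument "deltas" is a list of rows, each an object with "gripper": the gripper command: -1 is fully open, 1 is shut, values between are in proportion; "translation": the shift along the world's x, y, z in units of 10 cm (1.0 is 10 cm), a list of three; "dr": the turn, a rotation vector about the world's x, y, z in units of pi/2 rad (1.0 is pi/2 rad), a list of three. In form: [{"gripper": gripper, "translation": [x, y, z], "dr": [wx, wy, wz]}, ...]. A call has 1 to 12 rows; each row shifts and turns the commanded pose from where the row before left it; what a row does not reach is not made up. A row lasts 1/12 s, in which the tool goes at most 41.7 mm and 7.16 degrees, less where a joint would pass 70% of its speed; a pose out of reach is approached as far as the arm can. A call with a number of a shift or a turn outside -1 to 1 is refused whole. A call with a gripper value outside its range is refused whole. The fingers move at their own pace and stop on an object; "squeeze" is the grip in N (left out, the last holds). Time passes only in rows, so rows that do not move let the fingers close. It gives the time, the measured TCP pose, the force and the opening at its end, in the units of the state.
- r.sense(): the state, without advancing time (a new reading comes with each control period).
- r.grab_frame(name): name is "scene" or "top"; returns the picture (400x640x3 uint8, blue, green, red); there is no depth.
- r.calibration(name): a dict with "mtx" (3x3 intrinsics, pixels), "k1" (the pictures are not rectified: a ray, as slopes to the right and down, at radius r is drawn at 1 + k1 r^2 times it, then the intrinsics apply), "world_from_camera" (4x4, takes a point from camera to world coordinates). Camera axes: x right, y down, z forward; pixel columns grow to the right and rows downward; lengths in mm; the calibration is good to about 2 mm. A picture is of the moment at which its call begins. calibration takes no time and is no camera call.
- r.sign_off(): hands the job in, once; it reports no verdict.
The state is a dict: "clock": time; "qpos": joint angles; "qvel": joint speeds; "joint_efforts": joint torques, N m; "eef_pos": TCP position; "tcp_rot": TCP orientation; "contact_force": force on the tool from outside, world axes, zero at the start; "wrist_torque": the same for the moment, N m; "opening": opening from 0.0 (shut) to 1.0 (fully open).
Only numpy, scipy, OpenCV 4.12 (cv2) and the standard library are available. Lean on these libraries where they do the work, as an engineer would, in place of code of your own. Each camera call takes 0.05 s, during which the arm holds its last target. There are 200 camera calls.

### The job

The culture dish lies loose between the jaws of the dish holder. Roll the knurled wheel on the holder's side with a fingertip, top of the wheel towards the fixed jaw, until the sprung jaw has closed on the dish and the red pointer stands in the green band of the gauge, never well past it. Drive the jaw by the wheel only, without touching the dish or pushing the slide by hand, leave the dish lying flat and the things around where they are, and take the finger away.

Things in the scene. Friction and masses are not known exactly. Their poses are not given: they have to be found in the camera images.
- holder: Grey dish holder fixed on the worktop, 90 (x) x 212 mm (y). Origin on the worktop under its middle, z up; own -x: side with the wheel; y: jaw travel. Fixed aluminium V jaw at the -y end (apex of the 90 degree V at y = -75 mm); the dark slide with the sprung V jaw comes from the +y end. Deck under the dish at z = 18 mm, jaw tops 31, end block 46, slide and rack 49; the wheel is highest, 68.
- wheel_top (a point): Highest point of the steel knurled wheel's rim, mid-width; fixed to the holder, at (-66, 56, 68) mm in its frame; does not turn. The wheel is 64 mm in diameter, 18 mm wide; its level axis runs along the holder's x, 32 mm below this point.
- wheel_angle (a joint): Wheel angle, rad, 0 (jaws wide open) to 7; starts at 0 to 1.3. Grows as the wheel's top is rolled along the holder's -y, to the fixed jaw: 6 mm of slide per rad. Turns with 1 to 2 N at the rim, stays where it is left. The sprung jaw begins to press in at about 5.0 rad; pointer in mid-band at about 6.2.
- gauge (a joint): How far the sprung jaw is pressed back into the slide, in m: 0 free, 0.014 fully home; it is the reading of the gauge. The red pointer is in the green band (5 mm wide) from 0.0045 to 0.0095, in its middle at 0.007. The jaw then presses the dish with about 1.8 N.
- pointer (a point): Middle of the red pointer line of the sprung jaw, on top of the slide.
- band (a point): Middle of the 5 mm wide green band on the white gauge plate, on top of the slide; the pointer lies 7 mm to the holder's -y of it while the jaw is free, and beside it when the setting is right.
- carriage: The dark steel slide, 56 x 36 x 20 mm, with brass rack and, on two rods, the sprung aluminium V jaw. Its origin coincides with the holder's origin when the jaws are wide open and moves along the holder's -y as they close.
- v_jaw: The sprung aluminium V jaw on the slide's front, 64 mm wide.
- wheel: The steel knurled wheel, 64 mm in diameter, 18 mm wide; origin in its middle on its axis, x along the axis.
- dish: Closed brownish culture dish, 56 mm in diameter, up to 12 mm high, loose on the holder's deck between the jaws; origin: centre of its underside. Home in both jaws its origin is at about (0, -35, +18) mm in the holder's frame.
- waiting_dish: Another closed culture dish, 55 mm, on the worktop right of the holder; stays.
- forceps: Steel forceps, 127 mm long, lying on the worktop right of the holder; stay.
- objective_case: White screw case with black cap, 37 mm in diameter, 58 mm high, standing on the drainer right behind the holder; stays.
- tin: Flat blue tin, 42 x 60 x 19 mm, on the worktop to the right; stays.
There are look-alikes about, which are no part of the job. What is shaped like the dish but purple or turquoise is not meant.

How it is judged (in metres and radians):
On the way:
1. the fingertip rolls the wheel and the sprung jaw begins to press on the dish (contact force between the fingers and wheel above 0.3 N and value of joint gauge above 0.001 m and contact force between v_jaw and dish above 0.2 N and not (value of joint gauge above 0.0095 m)).
At the end, for the whole second after the job is handed in: The sprung jaw presses on the dish with the pointer in the green band (jaw pressed in 4.5 to 9.5 mm), the dish lies flat (within 0.08 rad) and home between the jaws on the deck (its origin under 47 mm from the holder's origin), wheel and dish at rest (value of joint gauge between 0.0045 and 0.0095 m and contact force between v_jaw and dish above 0.5 N and distance between dish and holder below 0.047 m and angle between dish's own z axis and vertical below 0.08 rad and linear speed of dish below 0.01 m/s and velocity of joint wheel_angle between -0.05 and 0.05 rad/s); the robot touches nothing.
It fails at once if the pointer is driven more than 2 mm past the green band (dish squeezed) (value of joint gauge above 0.0115 m).
It fails at once if the dish is lifted off the deck or tipped (z of dish in the frame of holder above 0.023 m or angle between dish's own z axis and vertical above 0.25 rad).
It fails at once if the dish is touched by the robot (contact force between any of the arm, the fingers and dish above 0.5 N).
It fails at once if the slide or its jaw is pushed by the robot (contact force between any of the arm, the fingers and carriage above 1 N).
It fails at once if a thing standing around is moved by more than 15 mm (distance of any of waiting_dish, forceps, objective_case, tin from where it was at the start of the episode above 0.015 m).
It also fails if it takes over 48 s, if anything falls off the work surface, if the arm or the gripper's body presses on something with over 40 N, if the wrist force passes 120 N, or if a joint passes its speed limit or range.

## Working session

There is one attempt and no reset: what is moved stays moved. The work goes in short steps, Python scripts to look and compute and a tool call to move; the robot and the scene stay as the last step left them, time stands still between calls to the robot, and variables do not carry over. Pictures are saved under pics/ and viewed, about 8 in all and at most 12, crops included, and the job is handed in when it is done.

Besides the shell and the picture viewer there is one more tool, called after "Emit:" as a command line: name --argument value ..., lists and objects as JSON in quotes. jog_arm: Moves the arm, as the interface text tells. Shifts and turns lie within -1 to 1; 1 stands for 10 cm of shift or pi/2 rad of turn. Its arguments: {"type":"object","properties":{"deltas":{"type":"array"},"squeeze":{"type":"number"}},"required":["deltas"]}

```bash
mkdir -p pics
python3 - <<'E'
from rig import r
import cv2
for n in("scene","top"):
    cv2.imwrite(f"pics/{n}0.png",r.grab_frame(n)); c=r.calibration(n); print(n,c)
print(r.sense())
E
```

```text
scene {'mtx': array([[520.2395768 ,   0.        , 319.52759612],
       [  0.        , 520.2395768 , 189.73681238],
       [  0.        ,   0.        ,   1.        ]]), 'k1': -0.024034892798671315, 'world_from_camera': array([[-6.34924154e-01, -5.82664919e-01,  5.07319338e-01,
        -2.01954254e+02],
       [-7.72305725e-01,  4.61365419e-01, -4.36675872e-01,
         7.28317834e+02],
       [ 2.03761124e-02, -6.69061688e-01, -7.42927501e-01,
         1.17178250e+03],
       [ 0.00000000e+00,  0.00000000e+00,  0.00000000e+00,
         1.00000000e+00]])}
top {'mtx': array([[519.8502126 ,   0.        , 310.60636929],
       [  0.        , 519.8502126 , 198.88141395],
       [  0.        ,   0.        ,   1.        ]]), 'k1': -0.13863945833681668, 'world_from_camera': array([[-9.16619312e-03, -9.97032427e-01,  7.64350738e-02,
         4.09553728e+02],
       [-9.99956417e-01,  9.00379603e-03, -2.46898467e-03,
         6.04947046e+01],
       [ 1.77345196e-03, -7.64543737e-02, -9.97071504e-01,
         1.34036394e+03],
       [ 0.00000000e+00,  0.00000000e+00,  0.00000000e+00,
         1.00000000e+00]])}
{'clock': 0.1, 'qpos': array([-1.15739738e+00,  3.53571821e-01,  1.63403836e+00, -1.01691110e-06,
        1.15519927e+00, -2.41384319e-03]), 'qvel': array([-0.00022002,  0.00017861, -0.002532  , -0.00076426,  0.00032313,
       -0.00101027]), 'joint_efforts': array([-5.22938590e-04, -6.06357121e+01, -3.42817640e+01, -1.57132677e-04,
        3.95153431e-03, -1.94862537e-06]), 'eef_pos': array([ 252.29622265, -571.39505334,  255.65030956]), 'tcp_rot': array([-3.14159065e+00,  1.21679402e-03, -1.15498313e+00]), 'contact_force': array([ 0.40111016, -0.35063988,  0.38730924]), 'wrist_torque': array([-0.02292496, -0.01726574,  0.02015776]), 'opening': 1.0029033054359486}
```

View pics/scene0.png

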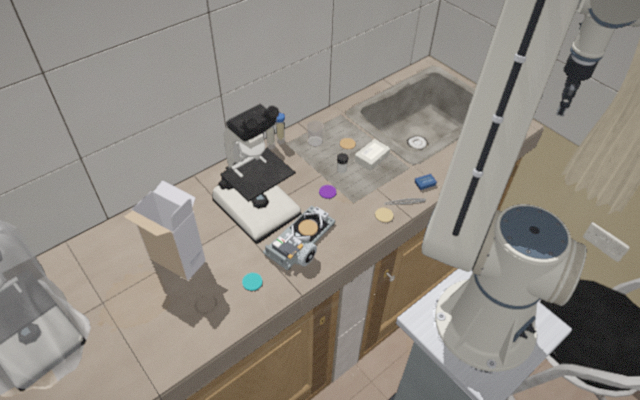

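View pics/top0.png

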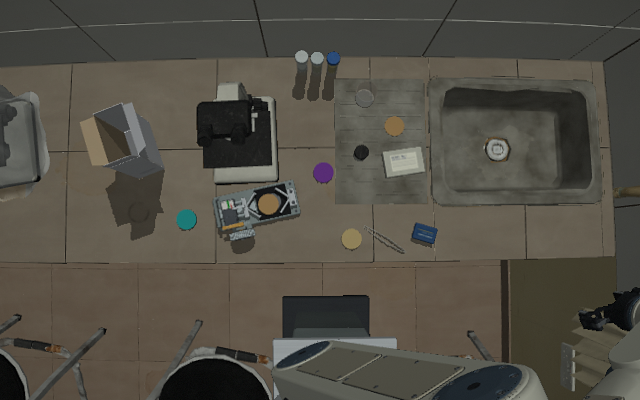

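The scene view shows the holder at about (303,238) with its wheel at (309,255). In the top view the holder is at (257,207) and the wheel at (238,236).

Possible confusions for the dish (top view):
- brownish dish in the holder, (269,204): this is the one meant
- waiting dish on the worktop, (351,239)
- dish on the drainer, (394,126)
- purple dish, (323,173)
- turquoise dish, (187,219)

I'll check the choice in a close crop.

Run:
```python
import cv2, numpy as np
a=cv2.imread("pics/top0.png")[170:250,200:310]; b=cv2.imread("pics/scene0.png")[200:275,255:345]
a=cv2.resize(a,None,fx=7,fy=7,interpolation=cv2.INTER_CUBIC)
cv2.imwrite("pics/ct.png",a)
cv2.imwrite("pics/cs.png",cv2.resize(b,None,fx=7,fy=7,interpolation=cv2.INTER_CUBIC))
```

```text
(no output)
```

View pics/ct.png

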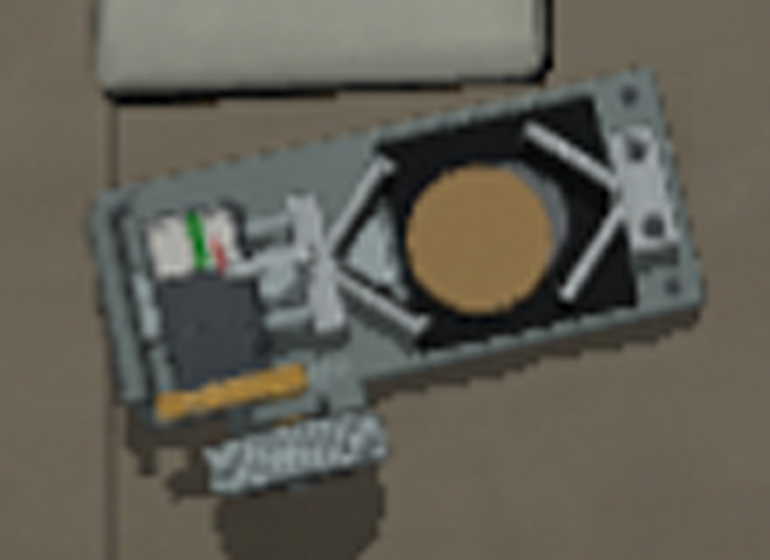

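View pics/cs.png

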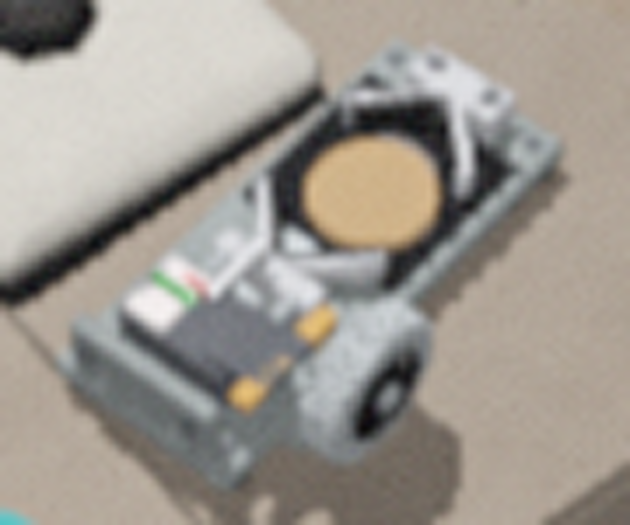

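The holder with the brown-lidded dish, the gauge (green band, red pointer) and the wheel is clear in both crops. In the top crop the wheel's middle is at about (297,453) and the base corners at (650,68) and (698,305). In the scene crop the hub is at about (390,393). Next I'll fit the pose.

```bash
cat > h.py <<'E'
from rig import r
import numpy as np, cv2
from scipy.optimize import least_squares
def proj(n,P):
    c=r.calibration(n); T=np.linalg.inv(c["world_from_camera"]); p=np.atleast_2d(P)@T[:3,:3].T+T[:3,3]
    s=p[:,:2]/p[:,2:]; s=s*(1+c["k1"]*(s**2).sum(1,keepdims=True)); return s@c["mtx"][:2,:2].T+c["mtx"][:2,2]
def h2w(q,P):
    c,s=np.cos(q[2]),np.sin(q[2]); P=np.atleast_2d(P)
    return np.c_[c*P[:,0]-s*P[:,1]+q[0], s*P[:,0]+c*P[:,1]+q[1], P[:,2]]
E
python3 - <<'E'
from h import *
f=lambda L,o:(np.array(L)+.5)/7-.5+o
# holder points; base height unknown -> q[3]
H=lambda b:{"top":[(45,-106,b),(-45,-106,b),(-66,56,60)],"scene":[(45,-106,b),(-45,-106,b),(-75,56,36)]}
I={"top":f([(650,68),(700,302),(297,453)],(200,170)),"scene":f([(392,43),(562,143),(390,393)],(255,200))}
def res(q): return np.concatenate([(proj(n,h2w(q,H(q[3])[n]))-I[n]).ravel() for n in I]+[[ (q[3]-14)/10]])
s=least_squares(res,[370,160,.2,14]); q=s.x
print(q.round(3)); print(res(q).round(2))
print("wheel_top",h2w(q,(-66,56,68)),"dir",h2w([0,0,q[2]],(0,-1,0)))
# check band etc. in pixels of the crops
for n,o in(("top",(200,170)),("scene",(255,200))):
    print(n,((proj(n,h2w(q,[(0,-75,18),(-66,56,68),(-75,88,36),(-75,24,36)]))-o)*7).round())
E
```

```text
[4.95345e+02 1.94234e+02 2.49000e-01 3.30300e+00]
[ 0.45 -0.67  2.13 -0.51 -2.04  1.7  -0.41 -0.28  0.3  -0.09 -0.67  0.05
 -1.07]
wheel_top [[417.58175221 232.24582361  68.        ]] dir [[ 0.24639232 -0.96917017  0.        ]]
top [[598. 196.]
 [277. 462.]
 [209. 509.]
 [381. 464.]]
scene [[429. 112.]
 [363. 329.]
 [330. 447.]
 [433. 335.]]
```

Run:
```python
from h import *
f=lambda L,o:(np.array(L)+.5)/7-.5+o
H=lambda q:{"top":[(45,q[4],q[3]),(-45,q[4],q[3]),(-66,56,62),(0,-75,31)],"scene":[(45,q[4],q[3]),(-45,q[4],q[3]),(-75,56,36),(0,-75,31)]}
I={"top":f([(650,68),(700,302),(297,453),(614,195)],(200,170)),"scene":f([(392,43),(562,143),(390,393),(447,98)],(255,200))}
def res(q): return np.concatenate([(proj(n,h2w(q,H(q)[n]))-I[n]).ravel() for n in I]+[[ (q[3]-12)/6,(q[4]+106)/6]])
s=least_squares(res,[370,160,.2,14,-106],loss="soft_l1"); q=s.x
print(q.round(3)); print(res(q).round(1))
print("wheel_top",h2w(q,(-66,56,68)))
for n,o,c in(("top",(200,170),"ct"),("scene",(255,200),"cs")):
    im=cv2.imread(f"pics/{c}.png")
    t=np.linspace(0,6.283,40)
    S=[[(45,-106,18),(45,106,18),(-45,106,18),(-45,-106,18)]]+[[(x,56+32*np.cos(a),36+32*np.sin(a)) for a in t] for x in(-57,-75)]+[[(-25,-50,31),(0,-75,31),(25,-50,31)]]
    for L in S:
        p=((proj(n,h2w(q,L))-o)*7+3).astype(int); cv2.polylines(im,[p],True,(255,0,255),1)
    cv2.imwrite(f"pics/o{n}.png",im)
a=cv2.imread("pics/otop.png");b=cv2.imread("pics/oscene.png")
a=cv2.resize(a,(630,458)); cv2.imwrite("pics/ov.png",cv2.resize(np.vstack([a,b]),(441,688))[:600] if 0 else cv2.resize(np.hstack([cv2.resize(a,(722,525)),b]),(800,311)))
```

```text
[496.509 189.248  25.361   8.372 -97.682]
[-0.3  0.1  0.7  0.6 -0.8  0.9 -0.   0.3 -0.3 -0.6  0.1  0.1 -0.2 -1.
 -0.6 -1.3 -0.6  1.4]
wheel_top [[419.54884532 228.86048985  68.        ]]
```

View pics/ov.png

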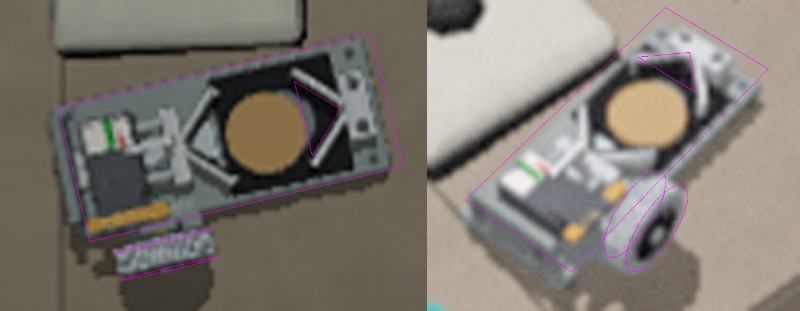

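The overlay shows the wheel outlines matching in both views to about 1 px. The base rectangle is offset along y, which doesn't matter here. Wheel top is about (420,229,68), with yaw about 0.24. I'll move over it with the gripper shut.

Emit:
jog_arm --deltas '[{"gripper": 1,"translation": [0.08,0.4,-0.03],"dr": [0,0,-0.03]},{"gripper": 1,"translation": [0.08,0.4,-0.03],"dr": [0,0,-0.03]},{"gripper": 1,"translation": [0.08,0.4,-0.03],"dr": [0,0,-0.03]},{"gripper": 1,"translation": [0.08,0.4,-0.03],"dr": [0,0,-0.02]},{"gripper": 1,"translation": [0.08,0.4,-0.03],"dr": [0,0,0]},{"gripper": 1,"translation": [0.08,0.4,-0.03],"dr": [0,0,0]},{"gripper": 1,"translation": [0.08,0.4,-0.03],"dr": [0,0,0]},{"gripper": 1,"translation": [0.08,0.4,-0.03],"dr": [0,0,0]},{"gripper": 1,"translation": [0.08,0.4,-0.03],"dr": [0,0,0]},{"gripper": 1,"translation": [0.08,0.4,-0.03],"dr": [0,0,0]}]'

```text
clock: 0.93
eef_pos: [332.1, -169.9, 226.1]
tcp_rot: [-3.141, -0.0, -1.328]
contact_force: [1.9, -0.0, 0.4]
opening: 0.003
```

Emit:
jog_arm --deltas '[{"gripper": 1,"translation": [0.085,0.4,-0.03],"dr": [0,0,0]},{"gripper": 1,"translation": [0.085,0.4,-0.03],"dr": [0,0,0]},{"gripper": 1,"translation": [0.085,0.4,-0.03],"dr": [0,0,0]},{"gripper": 1,"translation": [0.085,0.4,-0.03],"dr": [0,0,0]},{"gripper": 1,"translation": [0.085,0.4,-0.03],"dr": [0,0,0]},{"gripper": 1,"translation": [0.085,0.4,-0.1],"dr": [0,0,0]},{"gripper": 1,"translation": [0.085,0.4,-0.2],"dr": [0,0,0]},{"gripper": 1,"translation": [0.085,0.4,-0.2],"dr": [0,0,0]},{"gripper": 1,"translation": [0.085,0.4,-0.2],"dr": [0,0,0]},{"gripper": 1,"translation": [0.085,0.38,-0.2],"dr": [0,0,0]},{"gripper": 1,"translation": [0,0,0],"dr": [0,0,0]}]'

```text
clock: 1.85
eef_pos: [415.1, 218.5, 124.5]
tcp_rot: [3.14, 0.001, -1.325]
contact_force: [-0.5, -0.2, 1.0]
opening: -0.003
```

```bash
cat > look.py <<'E'
import sys
from h import *
k=sys.argv[1]
a=r.grab_frame("top")[165:255,200:310]; b=r.grab_frame("scene")[200:275,255:345]
f=lambda i:cv2.resize(i,(480,400) if i is a else (320*1,400),interpolation=cv2.INTER_CUBIC)
a=cv2.resize(a,(440,360),interpolation=cv2.INTER_CUBIC); b=cv2.resize(b,(432,360),interpolation=cv2.INTER_CUBIC)
cv2.imwrite(f"pics/l{k}.png",np.hstack([a[:,:360],b])[:, :800])
s=r.sense(); print(s["clock"],s["eef_pos"].round(1),s["contact_force"].round(2))
E
python3 look.py 1
```

```text
1.95 [414.  214.6 126.2] [-0.26 -0.77  0.39]
```

View pics/l1.png

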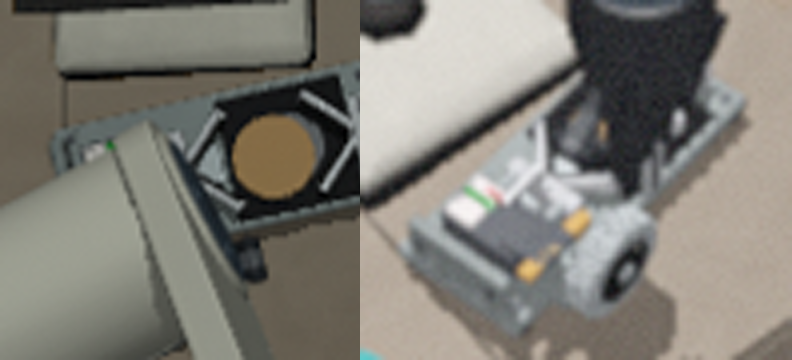

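Both views show the gripper just to the right of the wheel; the gauge stays visible in the scene view at about (485,190). I'll move behind the wheel top and come down.

Emit:
jog_arm --deltas '[{"gripper": 1,"translation": [-0.01,0.16,0],"dr": [0,0,0]},{"gripper": 1,"translation": [-0.01,0.16,0],"dr": [0,0,0]},{"gripper": 1,"translation": [0,0,-0.12],"dr": [0,0,0]},{"gripper": 1,"translation": [0,0,-0.12],"dr": [0,0,0]},{"gripper": 1,"translation": [0,0,-0.03],"dr": [0,0,0]},{"gripper": 1,"translation": [0,0,0],"dr": [0,0,0]},{"gripper": 1,"translation": [0,0,0],"dr": [0,0,0]}]'

```text
clock: 2.53
eef_pos: [412.9, 245.1, 101.0]
tcp_rot: [-3.142, -0.0, -1.329]
contact_force: [0.1, -0.4, -0.4]
opening: 0.003
```

Emit:
jog_arm --deltas '[{"gripper": 1,"translation": [0,0,-0.03],"dr": [0,0,0]},{"gripper": 1,"translation": [0,0,-0.03],"dr": [0,0,0]},{"gripper": 1,"translation": [0,0,-0.02],"dr": [0,0,0]},{"gripper": 1,"translation": [0,0,0],"dr": [0,0,0]}]'

```text
clock: 2.87
eef_pos: [412.7, 245.7, 92.2]
tcp_rot: [3.141, -0.0, -1.328]
contact_force: [0.0, -0.6, 0.4]
opening: -0.005
```

Now the first roll along d = (0.24,-0.97), gently lower.

Emit:
jog_arm --deltas '[{"gripper": 1,"translation": [0.01,-0.04,-0.01],"dr": [0,0,0]},{"gripper": 1,"translation": [0.01,-0.04,-0.01],"dr": [0,0,0]},{"gripper": 1,"translation": [0.01,-0.04,0],"dr": [0,0,0]},{"gripper": 1,"translation": [0.01,-0.04,0],"dr": [0,0,0]}]'

```text
clock: 3.2
eef_pos: [417.0, 230.3, 92.3]
tcp_rot: [-3.141, 0.001, -1.328]
contact_force: [-10.8, 0.1, 29.4]
opening: 0.0
```

Emit:
jog_arm --deltas '[{"gripper": 1,"translation": [0,-0.02,0.015],"dr": [0,0,0]},{"gripper": 1,"translation": [0.005,-0.03,0],"dr": [0,0,0]},{"gripper": 1,"translation": [0.005,-0.02,0],"dr": [0,0,0]}]'

```text
clock: 3.45
eef_pos: [418.4, 222.9, 92.6]
tcp_rot: [-3.14, 0.001, -1.328]
contact_force: [-2.1, 0.6, 9.7]
opening: 0.002
```

```bash
python3 look.py 2
```

```text
3.55 [418.4 222.7  92.5] [-0.23 -0.85 10.28]
```

View pics/l2.png

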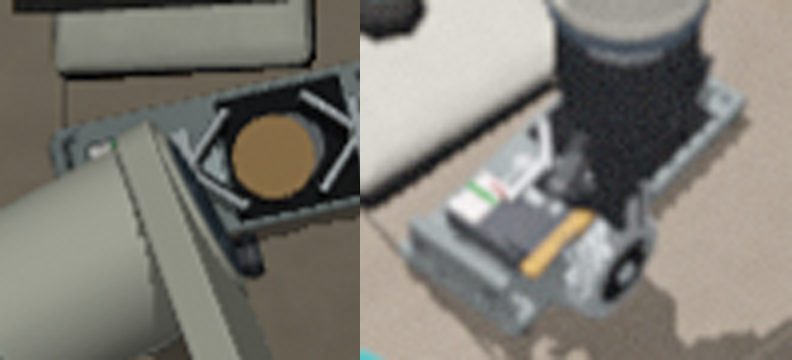

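The scene view shows the fingertip on the wheel at about (630,235). The jaw tip in the top view has moved towards the dish, (240,210)→(247,205), so the wheel is rolling at about 10 N contact. I'll finish the stroke and add a colour measurement of the gauge.

Emit:
jog_arm --deltas '[{"gripper": 1,"translation": [0.01,-0.04,0],"dr": [0,0,0]},{"gripper": 1,"translation": [0.01,-0.04,0],"dr": [0,0,0]},{"gripper": 1,"translation": [0.01,-0.04,0],"dr": [0,0,0]},{"gripper": 1,"translation": [0.01,-0.04,0],"dr": [0,0,0]}]'

```text
clock: 3.88
eef_pos: [421.7, 206.3, 91.7]
tcp_rot: [3.141, -0.0, -1.328]
contact_force: [0.9, 0.5, 0.2]
opening: -0.001
```

```bash
cat > g.py <<'E'
from h import *
q=[496.5,189.2,.235]
def back(n,uv,z):
    c=r.calibration(n); d=(np.array(uv)-c["mtx"][:2,2])/c["mtx"][0,0]; s=d.copy()
    for _ in range(5): s=d/(1+c["k1"]*(s@s))
    T=c["world_from_camera"]; v=T[:3,:3]@np.r_[s,1]; p=T[:3,3]+v*(z-T[2,3])/v[2]
    p=p-[q[0],q[1],0]; C,S=np.cos(q[2]),np.sin(q[2]); return np.array([C*p[0]+S*p[1],-S*p[0]+C*p[1]])
def gauge(im,verbose=True):
    o=(268,228); f=im[228:262,268:302].astype(float); B,G,R=f[...,0],f[...,1],f[...,2]
    out={}
    for k,w in(("green",G-np.maximum(R,B)-25),("red",R-np.maximum(G,B)*1.0-25)):
        w=np.clip(w,0,None)
        if k=="red": # exclude brass/brown: need G~B
            w=np.where(abs(G-B)<30,w,0)
        ys,xs=np.nonzero(w>0); ww=w[ys,xs]
        if len(xs)==0: print(k,"none"); continue
        uv=np.array([(xs*ww).sum(),(ys*ww).sum()])/ww.sum()+o
        out[k]=back("scene",uv,49); print(k,uv.round(1),len(xs),"holder xy",out[k].round(1))
    if len(out)==2: print("band-pointer (y):",(out["green"]-out["red"])[1].round(1))
    return out
if __name__=="__main__":
    im=r.grab_frame("scene"); gauge(im); s=r.sense(); print(s["clock"],s["eef_pos"].round(1),s["contact_force"].round(2))
E
python3 -c "
from g import *
gauge(cv2.imread('pics/scene0.png'))"; python3 g.py
```

```text
green [279.1 240.6] 11 holder xy [13.  78.6]
red [282.5 240. ] 6 holder xy [ 7.  71.6]
band-pointer (y): 7.0
green [280.3 239.7] 11 holder xy [12.3 74.3]
red [283.9 238.8] 6 holder xy [ 6.7 66.4]
band-pointer (y): 7.9
3.9333 [421.7 205.8  91.7] [-0.71 -0.92 -0.74]
```

Emit:
jog_arm --deltas '[{"gripper": 1,"translation": [0,0,0.1],"dr": [0,0,0]},{"gripper": 1,"translation": [-0.045,0.2,0],"dr": [0,0,0]},{"gripper": 1,"translation": [-0.045,0.2,0],"dr": [0,0,0]},{"gripper": 1,"translation": [0,0,-0.07],"dr": [0,0,0]},{"gripper": 1,"translation": [0,0,-0.025],"dr": [0,0,0]},{"gripper": 1,"translation": [0.012,-0.05,0],"dr": [0,0,0]},{"gripper": 1,"translation": [0.012,-0.05,0],"dr": [0,0,0]},{"gripper": 1,"translation": [0.012,-0.05,0],"dr": [0,0,0]},{"gripper": 1,"translation": [0.012,-0.05,0],"dr": [0,0,0]},{"gripper": 1,"translation": [0.012,-0.05,0],"dr": [0,0,0]},{"gripper": 1,"translation": [0.012,-0.05,0],"dr": [0,0,0]},{"gripper": 1,"translation": [0.012,-0.05,0],"dr": [0,0,0]}]'

```text
clock: 4.93
eef_pos: [421.3, 210.7, 92.5]
tcp_rot: [3.141, -0.0, -1.328]
contact_force: [-0.6, -0.1, -0.4]
opening: -0.005
```

```bash
python3 g.py
```

```text
green [281.2 238.6] 10 holder xy [12.8 70.1]
red [284.9 237.8] 6 holder xy [ 6.6 62. ]
band-pointer (y): 8.1
4.9833 [421.4 210.2  92.4] [-0.3  -0.75 -0.07]
```

Emit:
jog_arm --deltas '[{"gripper": 1,"translation": [0,0,0.1],"dr": [0,0,0]},{"gripper": 1,"translation": [-0.045,0.19,0],"dr": [0,0,0]},{"gripper": 1,"translation": [-0.045,0.19,0],"dr": [0,0,0]},{"gripper": 1,"translation": [0,0,-0.08],"dr": [0,0,0]},{"gripper": 1,"translation": [0,0,-0.027],"dr": [0,0,0]},{"gripper": 1,"translation": [0.013,-0.055,0],"dr": [0,0,0]},{"gripper": 1,"translation": [0.013,-0.055,0],"dr": [0,0,0]},{"gripper": 1,"translation": [0.013,-0.055,0],"dr": [0,0,0]},{"gripper": 1,"translation": [0.013,-0.055,0],"dr": [0,0,0]},{"gripper": 1,"translation": [0.013,-0.055,0],"dr": [0,0,0]},{"gripper": 1,"translation": [0.013,-0.055,-0.005],"dr": [0,0,0]},{"gripper": 1,"translation": [0.013,-0.055,-0.005],"dr": [0,0,0]}]'

```text
clock: 5.98
eef_pos: [421.4, 210.1, 90.9]
tcp_rot: [3.142, -0.0, -1.328]
contact_force: [-0.7, -0.5, 0.4]
opening: -0.003
```

```bash
python3 g.py
```

```text
green [282.6 237.2] 12 holder xy [12.8 64.4]
red [285.9 236.5] 4 holder xy [ 7.3 56.9]
band-pointer (y): 7.4
6.0333 [421.4 209.5  90.6] [-0.35 -0.7   0.13]
```

Emit:
jog_arm --deltas '[{"gripper": 1,"translation": [0,0,0.1],"dr": [0,0,0]},{"gripper": 1,"translation": [-0.045,0.19,0],"dr": [0,0,0]},{"gripper": 1,"translation": [-0.045,0.2,0],"dr": [0,0,0]},{"gripper": 1,"translation": [0,0,-0.07],"dr": [0,0,0]},{"gripper": 1,"translation": [0,0,-0.02],"dr": [0,0,0]},{"gripper": 1,"translation": [0.013,-0.055,0],"dr": [0,0,0]},{"gripper": 1,"translation": [0.013,-0.055,0],"dr": [0,0,0]},{"gripper": 1,"translation": [0.013,-0.055,0],"dr": [0,0,0]},{"gripper": 1,"translation": [0.013,-0.055,0],"dr": [0,0,0]},{"gripper": 1,"translation": [0.013,-0.055,0],"dr": [0,0,0]},{"gripper": 1,"translation": [0.013,-0.055,-0.005],"dr": [0,0,0]},{"gripper": 1,"translation": [0.013,-0.055,-0.005],"dr": [0,0,0]}]'

```text
clock: 7.03
eef_pos: [421.6, 210.6, 90.9]
tcp_rot: [3.142, -0.0, -1.328]
contact_force: [1.0, -0.1, 1.1]
opening: 0.001
```

```bash
python3 g.py
```

```text
green [283.7 235.6] 11 holder xy [14.1 58.3]
red [287.7 235.2] 4 holder xy [ 6.3 50.9]
band-pointer (y): 7.4
7.0833 [421.5 209.9  90.6] [-0.34 -0.35 -0.23]
```

Emit:
jog_arm --deltas '[{"gripper": 1,"translation": [0,0,0.1],"dr": [0,0,0]},{"gripper": 1,"translation": [-0.045,0.19,0],"dr": [0,0,0]},{"gripper": 1,"translation": [-0.045,0.19,0],"dr": [0,0,0]},{"gripper": 1,"translation": [0,0,-0.07],"dr": [0,0,0]},{"gripper": 1,"translation": [0,0,-0.02],"dr": [0,0,0]},{"gripper": 1,"translation": [0.013,-0.055,0],"dr": [0,0,0]},{"gripper": 1,"translation": [0.013,-0.055,0],"dr": [0,0,0]},{"gripper": 1,"translation": [0.013,-0.055,0],"dr": [0,0,0]},{"gripper": 1,"translation": [0.013,-0.055,0],"dr": [0,0,0]},{"gripper": 1,"translation": [0.013,-0.055,0],"dr": [0,0,0]},{"gripper": 1,"translation": [0.013,-0.055,-0.005],"dr": [0,0,0]},{"gripper": 1,"translation": [0.013,-0.055,-0.005],"dr": [0,0,0]}]'

```text
clock: 8.08
eef_pos: [421.7, 210.1, 90.9]
tcp_rot: [3.142, -0.0, -1.328]
contact_force: [-0.7, 0.3, -0.6]
opening: 0.001
```

```bash
python3 g.py; python3 look.py 3
```

```text
green [285.2 234.5] 10 holder xy [13.  53.1]
red [288.4 233.7] 4 holder xy [ 8.  45.6]
band-pointer (y): 7.5
8.1333 [421.6 209.5  90.6] [-0.18 -0.2   0.47]
8.2333 [421.5 210.5  90.6] [-0.18 -0.3  -0.6 ]
```

View pics/l3.png

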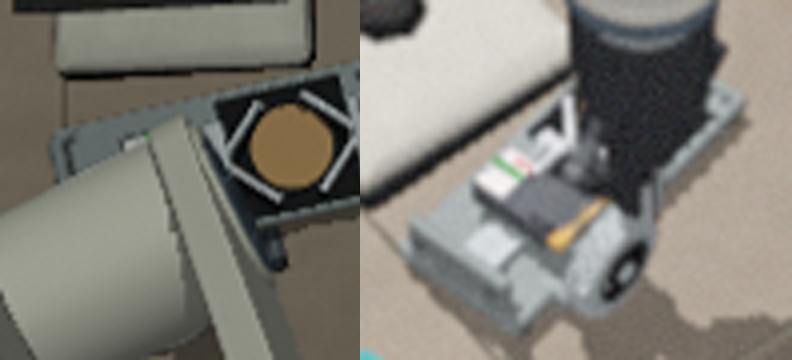

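The top view shows the sprung jaw at the dish and the dish shifted into the fixed V, with its centre at about (291,146). The pointer is still about 7 mm from the band, so the jaw is only just touching. Another stroke adds at most about 6 mm, which is safe.

Emit:
jog_arm --deltas '[{"gripper": 1,"translation": [0,0,0.1],"dr": [0,0,0]},{"gripper": 1,"translation": [-0.045,0.19,0],"dr": [0,0,0]},{"gripper": 1,"translation": [-0.045,0.19,0],"dr": [0,0,0]},{"gripper": 1,"translation": [0,0,-0.07],"dr": [0,0,0]},{"gripper": 1,"translation": [0,0,-0.02],"dr": [0,0,0]},{"gripper": 1,"translation": [0.012,-0.05,0],"dr": [0,0,0]},{"gripper": 1,"translation": [0.012,-0.05,0],"dr": [0,0,0]},{"gripper": 1,"translation": [0.012,-0.05,0],"dr": [0,0,0]},{"gripper": 1,"translation": [0.012,-0.05,0],"dr": [0,0,0]},{"gripper": 1,"translation": [0.012,-0.05,0],"dr": [0,0,0]}]'

```text
clock: 9.07
eef_pos: [418.3, 223.2, 92.4]
tcp_rot: [3.141, 0.0, -1.329]
contact_force: [-2.5, 1.0, 6.6]
opening: -0.001
```

```bash
python3 g.py
```

```text
green [286.  233.5] 10 holder xy [13.6 49.3]
red [288. 233.] 1 holder xy [10.4 44.5]
band-pointer (y): 4.7
9.1167 [418.4 222.4  92.3] [-1.79 -0.75  7.73]
```

Run:
```python
from g import *
im=r.grab_frame("scene"); c=im[222:247,273:303]
cv2.imwrite("pics/z1.png",cv2.resize(c,None,fx=20,fy=20,interpolation=cv2.INTER_CUBIC))
f=c.astype(int); w=f[...,2]-f[...,1]; ys,xs=np.nonzero((w>12)&(abs(f[...,1]-f[...,0])<25)&(f[...,2]>90))
print([(x+273,y+222,w[y,x],tuple(f[y,x])) for y,x in zip(ys,xs)])
```

```text
[(np.int64(287), np.int64(224), np.int64(13), (np.int64(138), np.int64(152), np.int64(165))), (np.int64(286), np.int64(226), np.int64(13), (np.int64(153), np.int64(166), np.int64(179))), (np.int64(283), np.int64(227), np.int64(14), (np.int64(134), np.int64(147), np.int64(161))), (np.int64(284), np.int64(227), np.int64(13), (np.int64(159), np.int64(171), np.int64(184))), (np.int64(282), np.int64(228), np.int64(14), (np.int64(141), np.int64(154), np.int64(168))), (np.int64(284), np.int64(228), np.int64(13), (np.int64(157), np.int64(170), np.int64(183))), (np.int64(280), np.int64(229), np.int64(13), (np.int64(137), np.int64(149), np.int64(162))), (np.int64(282), np.int64(229), np.int64(16), (np.int64(151), np.int64(165), np.int64(181))), (np.int64(278), np.int64(230), np.int64(13), (np.int64(134), np.int64(146), np.int64(159))), (np.int64(279), np.int64(230), np.int64(15), (np.int64(147), np.int64(159), np.int64(174))), (np.int64(282), np.int64(230), np.int64(13), (np.int64(157), np.int64(170), np.int64(183))), (np.int64(281), np.int64(231), np.int64(13), (np.int64(158), np.int64(170), 
[... 1362 characters left out ...]
, (np.int64(156), np.int64(169), np.int64(182))), (np.int64(275), np.int64(236), np.int64(13), (np.int64(157), np.int64(169), np.int64(182))), (np.int64(274), np.int64(237), np.int64(13), (np.int64(155), np.int64(168), np.int64(181))), (np.int64(273), np.int64(238), np.int64(16), (np.int64(155), np.int64(166), np.int64(182))), (np.int64(273), np.int64(239), np.int64(13), (np.int64(160), np.int64(171), np.int64(184))), (np.int64(297), np.int64(246), np.int64(16), (np.int64(126), np.int64(141), np.int64(157))), (np.int64(298), np.int64(246), np.int64(18), (np.int64(134), np.int64(155), np.int64(173))), (np.int64(302), np.int64(246), np.int64(13), (np.int64(104), np.int64(128), np.int64(141)))]
```

View pics/z1.png

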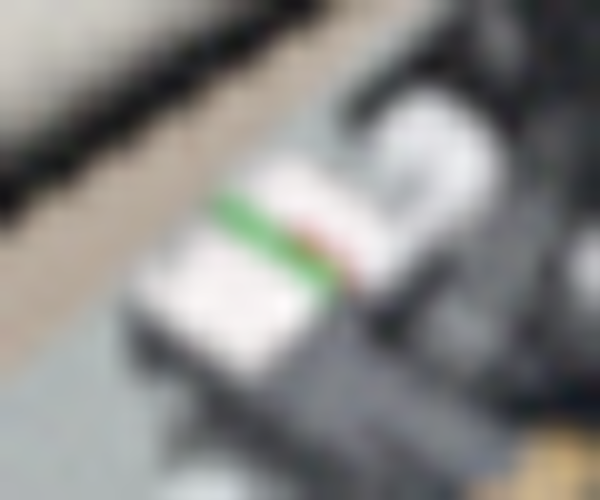

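The crop shows the red line from (305,233) to (352,283), close beside the green band, which runs from (222,210) to (330,280).

Run:
```python
from g import *
for p in[(305,233),(328,258),(352,283),(222,210),(276,245),(330,280)]: print(p,back("scene",np.array(p)/20-.5+(273,222)+.025,49).round(1))
```

```text
(305, 233) [10.5 45.3]
(328, 258) [ 5.3 46.7]
(352, 283) [ 0.1 48. ]
(222, 210) [21.8 49.2]
(276, 245) [12.3 49.3]
(330, 280) [ 2.8 49.4]
```

Offset is about 3 mm, so the gauge reads roughly 3.5–4 mm. I need about 3 mm more, or 16 mm of rim. Continue with small rolls.

Emit:
jog_arm --deltas '[{"gripper": 1,"translation": [0.007,-0.03,-0.005],"dr": [0,0,0]},{"gripper": 1,"translation": [0.007,-0.03,0],"dr": [0,0,0]},{"gripper": 1,"translation": [0.007,-0.03,0],"dr": [0,0,0]},{"gripper": 1,"translation": [0,0,0],"dr": [0,0,0]}]'

```text
clock: 9.5
eef_pos: [420.8, 214.2, 91.3]
tcp_rot: [3.141, -0.0, -1.329]
contact_force: [1.0, -2.0, 0.3]
opening: 0.001
```

```bash
python3 g.py;python3 g.py
```

```text
green [285.3 232.7] 8 holder xy [16.6 48.2]
red none
9.55 [420.7 214.5  91.2] [ 1.28 -0.81  1.31]
green [285.4 232.8] 8 holder xy [16.4 48.3]
red [288. 233.] 1 holder xy [10.4 44.5]
band-pointer (y): 3.7
9.6 [420.7 214.7  91.2] [ 0.02 -1.12  2.56]
```

Emit:
jog_arm --deltas '[{"gripper": 1,"translation": [0,0,0.1],"dr": [0,0,0]},{"gripper": 1,"translation": [-0.03,0.12,0],"dr": [0,0,0]},{"gripper": 1,"translation": [-0.03,0.12,0],"dr": [0,0,0]},{"gripper": 1,"translation": [0,0,-0.07],"dr": [0,0,0]},{"gripper": 1,"translation": [0,0,-0.025],"dr": [0,0,0]},{"gripper": 1,"translation": [0.008,-0.035,0],"dr": [0,0,0]},{"gripper": 1,"translation": [0.008,-0.035,0],"dr": [0,0,0]},{"gripper": 1,"translation": [0.008,-0.035,0],"dr": [0,0,0]},{"gripper": 1,"translation": [0,0,0],"dr": [0,0,0]}]'

```text
clock: 10.35
eef_pos: [417.5, 228.5, 92.6]
tcp_rot: [-3.141, 0.0, -1.328]
contact_force: [-1.7, -1.0, 15.0]
opening: -0.001
```

```bash
python3 g.py
python3 - <<'E'
from g import *
im=r.grab_frame("scene"); c=im[222:247,273:303]
cv2.imwrite("pics/z2.png",cv2.resize(c,None,fx=20,fy=20,interpolation=cv2.INTER_CUBIC))
E
```

```text
green [285.4 232. ] 5 holder xy [18.1 46.1]
red none
10.4 [417.5 228.5  92.6] [-2.23 -1.31 15.07]
```

View pics/z2.png

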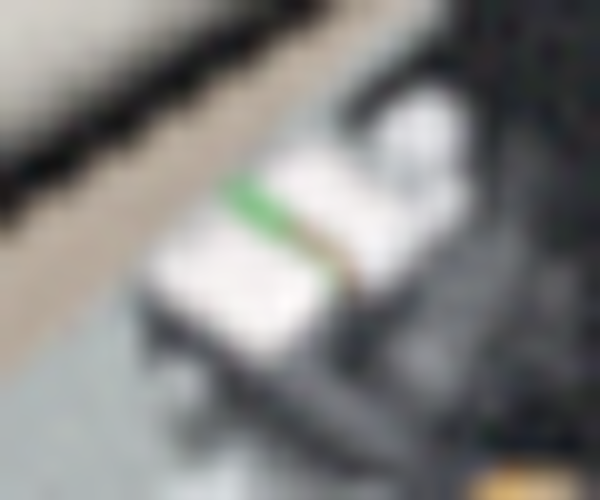

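The pointer now overlaps the band on its fixed-jaw side: brownish line from (300,230) to (350,280), green from (235,190) to (335,275). The gauge is about 5.8 mm. I'll add about 5 mm of rim (0.9 mm of slide), then lift straight off.

Emit:
jog_arm --deltas '[{"gripper": 1,"translation": [0.006,-0.025,0],"dr": [0,0,0]},{"gripper": 1,"translation": [0.006,-0.025,0],"dr": [0,0,0]},{"gripper": 1,"translation": [0,0,0],"dr": [0,0,0]},{"gripper": 1,"translation": [0,0,0.1],"dr": [0,0,0]},{"gripper": 1,"translation": [0,0,0.4],"dr": [0,0,0]},{"gripper": 1,"translation": [-0.2,-0.3,0.3],"dr": [0,0,0]},{"gripper": 1,"translation": [-0.1,-0.4,0.2],"dr": [0,0,0]},{"gripper": 1,"translation": [0,-0.4,0.2],"dr": [0,0,0]},{"gripper": 1,"translation": [0,-0.4,0.1],"dr": [0,0,0]},{"gripper": 1,"translation": [0,-0.4,0],"dr": [0,0,0]},{"gripper": 1,"translation": [0,-0.4,0],"dr": [0,0,0]},{"gripper": 1,"translation": [0,-0.4,0],"dr": [0,0,0]}]'

```text
clock: 11.45
eef_pos: [390.6, -38.4, 215.9]
tcp_rot: [-3.141, -0.0, -1.327]
contact_force: [0.2, -0.6, -1.2]
opening: -0.002
```

Emit:
jog_arm --deltas '[{"gripper": 1,"translation": [0,-0.4,0],"dr": [0,0,0]},{"gripper": 1,"translation": [0,-0.4,0],"dr": [0,0,0]},{"gripper": 1,"translation": [0,-0.4,0],"dr": [0,0,0]},{"gripper": 1,"translation": [0,0,0],"dr": [0,0,0]},{"gripper": 1,"translation": [0,0,0],"dr": [0,0,0]}]'

```text
clock: 11.87
eef_pos: [390.5, -158.5, 215.2]
tcp_rot: [3.141, 0.0, -1.332]
contact_force: [-0.8, 0.8, 0.4]
opening: 0.002
```

Run:
```python
from g import *
im=r.grab_frame("scene"); gauge(im); t=r.grab_frame("top"); cv2.imwrite("pics/tf.png",t); cv2.imwrite("pics/sf.png",im)
a=cv2.resize(im[218:248,270:306],(480,400),interpolation=cv2.INTER_CUBIC)
b=cv2.resize(t[178:218,218:306-56],(320,400),interpolation=cv2.INTER_CUBIC)
cv2.imwrite("pics/z3.png",np.vstack([np.hstack([a,b]),cv2.resize(t[165:265,200:440],(800,333))[:190+10]]))
print(r.sense()["contact_force"])
```

```text
green [285.5 231.7] 3 holder xy [18.6 45.2]
red none
[-0.0054141   0.34930333  0.28202182]
```

View pics/z3.png

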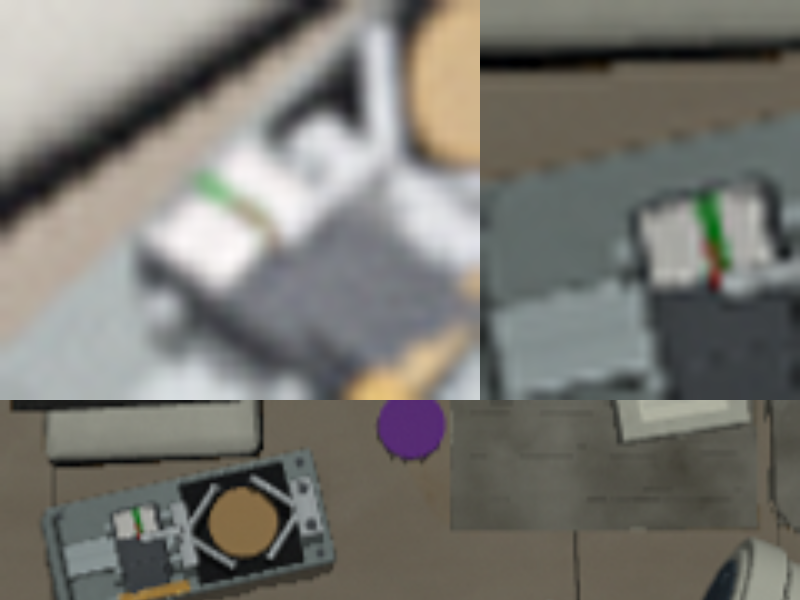

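The finger is clear, and the dish lies flat between both jaws. In the top inset the pointer is at about (711,260) and the green band at (715,235), so the pointer may be slightly to the +y side of mid-band. I'll measure that in sub-pixels against the starting picture.

Run:
```python
from g import *
def run(n,fn,box):
    im=cv2.imread(fn).astype(float); x0,y0,x1,y1=box; f=im[y0:y1,x0:x1]; B,G,R=f[...,0],f[...,1],f[...,2]
    print(n,fn)
    for k,w in(("g",G-(R+B)/2),("r",R-G-np.where(R-B>60,0,0))):
        th=12
        for j in range(y1-y0):
            ww=np.clip(w[j]-th,0,None)
            if ww.sum()>15: 
                u=(ww*np.arange(x0,x1)).sum()/ww.sum(); print(k,y0+j,round(u,2),int(ww.sum()),back(n,(u,y0+j),49).round(1))
run("top","pics/top0.png",(219,197,236,211)); run("top","pics/tf.png",(230,190,250,208))
run("scene","pics/scene0.png",(272,234,288,246)); run("scene","pics/sf.png",(278,226,294,237))
```

```text
top pics/top0.png
g 200 227.0 25 [28.8 72.4]
g 201 227.11 110 [26.3 72.7]
g 202 227.29 117 [23.7 72.8]
g 203 227.43 121 [21.2 73. ]
g 204 227.8 101 [18.5 72.7]
g 205 228.02 111 [16.  72.8]
g 206 228.26 108 [13.4 72.7]
g 207 228.22 96 [11.  73.4]
g 208 228.31 27 [ 8.5 73.8]
r 204 230.2 35 [17.1 66.9]
r 205 230.52 65 [14.4 66.6]
r 206 230.84 63 [11.8 66.4]
r 207 231.18 56 [ 9.2 66.2]
r 208 231.0 25 [ 6.9 67.2]
top pics/tf.png
g 197 240.41 40 [27.9 37.9]
g 198 240.23 105 [25.6 38.9]
g 199 240.3 126 [23.1 39.4]
g 200 240.69 106 [20.5 39. ]
g 201 240.97 97 [17.9 38.9]
g 202 241.5 58 [15.1 38.2]
g 203 242.0 33 [12.4 37.5]
g 204 241.85 27 [10.  38.5]
r 203 240.42 19 [13.3 41.4]
r 205 241.0 50 [ 8.1 41.1]
r 206 241.0 35 [ 5.7 41.7]
scene pics/scene0.png
g 239 277.3 60 [20.1 77.6]
g 240 278.17 99 [16.2 78.7]
g 241 279.81 90 [10.6 78.6]
g 242 281.05 81 [ 5.9 79.1]
g 243 281.55 29 [ 2.7 80.8]
r 239 281.78 45 [10.7 70.3]
r 240 282.74 74 [ 6.5 71.2]
r 241 283.42 40 [ 3.  72.6]
scene pics/sf.png
g 231 285.15 50 [20.7 44. ]
g 232 285.84 71 [17.1 45.5]
```

Both the pointer offset (−6.3 → +2.3 mm) and the slide travel put the gauge at about 8.5 mm. That is in the band, but near its upper edge. I'll roll the wheel back about 6 mm of rim (1.1 mm of slide) for margin.

Emit:
jog_arm --deltas '[{"gripper": 1,"translation": [0.03,0.4,0],"dr": [0,0,0]},{"gripper": 1,"translation": [0.03,0.4,0],"dr": [0,0,0]},{"gripper": 1,"translation": [0.03,0.4,0],"dr": [0,0,0]},{"gripper": 1,"translation": [0.03,0.4,0],"dr": [0,0,0]},{"gripper": 1,"translation": [0.03,0.4,0],"dr": [0,0,0]},{"gripper": 1,"translation": [0.03,0.4,0],"dr": [0,0,0]},{"gripper": 1,"translation": [0.03,0.4,0],"dr": [0,0,0]},{"gripper": 1,"translation": [0.03,0.4,-0.3],"dr": [0,0,0]},{"gripper": 1,"translation": [0.03,0.4,-0.3],"dr": [0,0,0]},{"gripper": 1,"translation": [0,0.25,-0.3],"dr": [0,0,0]},{"gripper": 1,"translation": [0,0,0],"dr": [0,0,0]},{"gripper": 1,"translation": [0,0,0],"dr": [0,0,0]}]'

```text
clock: 12.97
eef_pos: [414.8, 216.7, 133.8]
tcp_rot: [3.137, -0.001, -1.322]
contact_force: [0.3, -0.5, -0.3]
opening: 0.001
```

Emit:
jog_arm --deltas '[{"gripper": 1,"translation": [0.03,0.06,-0.15],"dr": [0,0,0]},{"gripper": 1,"translation": [0,0,-0.15],"dr": [0,0,0]},{"gripper": 1,"translation": [0,0,0],"dr": [0,0,0]},{"gripper": 1,"translation": [0,0,0],"dr": [0,0,0]}]'

```text
clock: 13.3
eef_pos: [419.8, 220.7, 106.0]
tcp_rot: [3.141, -0.0, -1.327]
contact_force: [0.5, -0.1, 1.0]
opening: 0.002
```

Emit:
jog_arm --deltas '[{"gripper": 1,"translation": [-0.01,0,-0.1],"dr": [0,0,0]},{"gripper": 1,"translation": [0,0,-0.025],"dr": [0,0,0]},{"gripper": 1,"translation": [0,0,-0.015],"dr": [0,0,0]},{"gripper": 1,"translation": [0,0,0],"dr": [0,0,0]}]'

```text
clock: 13.63
eef_pos: [419.4, 220.8, 92.0]
tcp_rot: [3.142, -0.0, -1.328]
contact_force: [-2.7, -2.1, 9.3]
opening: -0.005
```

Emit:
jog_arm --deltas '[{"gripper": 1,"translation": [-0.005,0.02,0],"dr": [0,0,0]},{"gripper": 1,"translation": [-0.005,0.02,0],"dr": [0,0,0]},{"gripper": 1,"translation": [-0.005,0.02,0],"dr": [0,0,0]},{"gripper": 1,"translation": [0,0,0],"dr": [0,0,0]},{"gripper": 1,"translation": [0,0,0.1],"dr": [0,0,0]},{"gripper": 1,"translation": [0,0,0.4],"dr": [0,0,0]},{"gripper": 1,"translation": [-0.2,-0.3,0.3],"dr": [0,0,0]},{"gripper": 1,"translation": [-0.1,-0.4,0.2],"dr": [0,0,0]},{"gripper": 1,"translation": [0,-0.4,0.2],"dr": [0,0,0]},{"gripper": 1,"translation": [0,-0.4,0.1],"dr": [0,0,0]},{"gripper": 1,"translation": [0,-0.4,0],"dr": [0,0,0]},{"gripper": 1,"translation": [0,-0.4,0],"dr": [0,0,0]}]'

```text
clock: 14.63
eef_pos: [391.1, 5.1, 216.4]
tcp_rot: [-3.138, -0.001, -1.327]
contact_force: [-0.1, -0.3, -0.3]
opening: 0.002
```

Emit:
jog_arm --deltas '[{"gripper": 1,"translation": [0,-0.4,0],"dr": [0,0,0]},{"gripper": 1,"translation": [0,-0.4,0],"dr": [0,0,0]},{"gripper": 1,"translation": [0,-0.4,0],"dr": [0,0,0]},{"gripper": 1,"translation": [0,-0.4,0],"dr": [0,0,0]},{"gripper": 1,"translation": [0,0,0],"dr": [0,0,0]},{"gripper": 1,"translation": [0,0,0],"dr": [0,0,0]}]'

```text
clock: 15.13
eef_pos: [390.6, -155.2, 215.3]
tcp_rot: [-3.141, -0.0, -1.333]
contact_force: [0.5, 0.0, 0.1]
opening: -0.0
```

Run:
```python
from g import *
t=r.grab_frame("top"); s=r.grab_frame("scene"); cv2.imwrite("pics/tg.png",t)
a=cv2.imread("pics/top0.png")
for n,(x0,y0,x1,y1) in (("waiting/forceps/tin",(335,220,445,258)),("case",(345,135,375,170))):
    d=cv2.absdiff(a,t)[y0:y1,x0:x1].max(2); print(n,"changed px",(d>40).sum())
f=t[190:208,230:250].astype(float);B,G,R=f[...,0],f[...,1],f[...,2]
for k,w in(("g",G-(R+B)/2),("r",R-G)):
    for j in range(18):
        ww=np.clip(w[j]-12,0,None)
        if ww.sum()>15: u=(ww*np.arange(230,250)).sum()/ww.sum(); print(k,190+j,round(u,2),int(ww.sum()),back("top",(u,190+j),49).round(1))
A=cv2.resize(s[218:248,270:306],(480,400),interpolation=cv2.INTER_CUBIC)
b=cv2.resize(t[178:218,218:250],(320,400),interpolation=cv2.INTER_CUBIC)
cv2.imwrite("pics/z4.png",np.vstack([np.hstack([A,b]),cv2.resize(t[165:265,200:440],(480,200)).repeat(1,1) if 0 else cv2.resize(t[180:230,200:400],(800,200))]))
```

```text
waiting/forceps/tin changed px 1339
case changed px 0
g 198 239.62 74 [26.  40.4]
g 199 239.87 115 [23.4 40.4]
g 200 240.12 112 [20.8 40.4]
g 201 240.23 100 [18.3 40.7]
g 202 241.0 27 [15.4 39.4]
g 204 240.08 24 [11.1 42.8]
r 205 241.0 52 [ 8.1 41.1]
r 206 241.0 34 [ 5.7 41.7]
```

View pics/z4.png

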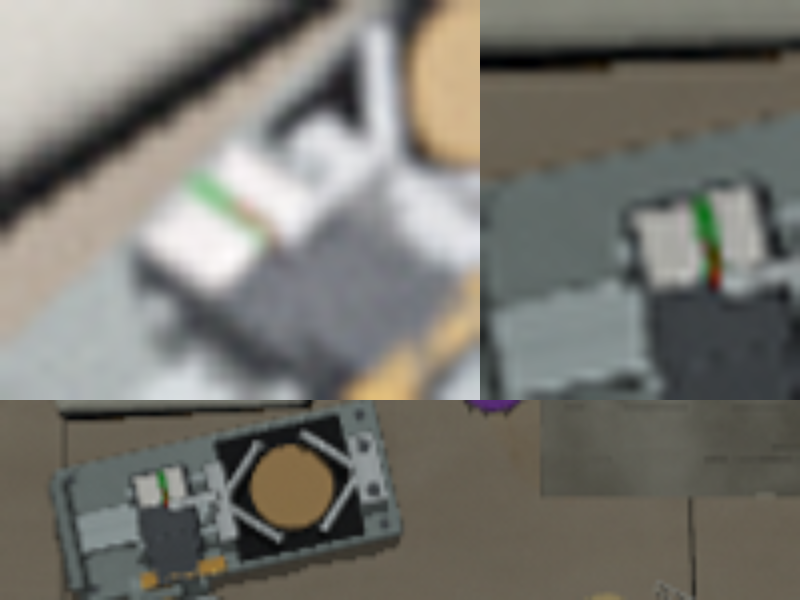

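The pointer now lies in the middle of the green band in both views: about (713,260) against green at (707,230)–(715,285). Relative to the start that is a gauge of about 7.2 mm. The dish sits flat between both jaws and the finger is clear. Handing in.

```bash
python3 -c "
from rig import r
print(r.sign_off()); print(r.sense()['clock'])"
```

```text
the job is handed in; nothing more can be done
None
the job is handed in; nothing more can be done
```

I rolled the wheel with the shut fingertips, in several strokes towards the fixed jaw, until the sprung jaw closed on the dish. I then took the finger away and handed the job in after about 15 s of robot time.

- **Gauge:** my first stop measured about 8.5 mm, in the band but near its upper edge, so I rolled the wheel back about 6 mm of rim. The last top view puts it at about 7.2 mm, mid-band, and the scene view agrees by eye.
- **Disagreement:** before the roll-back the scene view suggested about 8 mm and the top view about 8.6 mm. My colour measurement of the pointer in the scene view failed once it overlapped the band, so the 7.2 mm is from the top view only.
- **Dish and arm:** the last view shows the dish flat between both jaws. The force reading was about 0 with the arm clear.
- **Things around:** the objective case shows no change in the picture. My comparison for the waiting dish, forceps and tin flagged changed pixels, most likely because the arm now stands over that area. I did not confirm they are unmoved, but the arm never went near them at low height.

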